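# Set the rolling press to the green notch

### The job

Set the roller pressure on the small rolling press with the red-handled lever: lift the lever up out of its middle notch, swing it over to the notch beside the green disc, lower it fully home in that notch and let go. Leave the black-handled lever of the other press alone.

Things in the scene. Friction and masses are not known exactly. Their poses are not given: they have to be found in the camera images.
- red_grip (a point): Centre of the red upright handle (cylinder, 28 mm diameter, 44 mm tall) on the end of a level steel lever arm, on one of two like teal rolling presses. 102 mm above the table when seated in a notch. Arm's top 34 mm below, deck 52 mm below. The lever slides straight up to 45 mm (falls back by its weight, about 2 N) and swings level about its spindle, unsprung. x: towards the spindle; z up.
- red_spindle (a point): Point on the vertical swing axis, 150 mm from the red handle's centre, level with it when seated. x: from the middle notch's handle position to the spindle (away from the robot, yaw to 14 deg). Gate teeth 90 mm from the axis block the swing until the handle is up over 15 mm: lift 25 to 35. Notches: middle (start) and 0.6 rad either side; handle play 10 mm each way. Roller head beyond: 143 mm high.
- green_disc: Green marker disc, 22 mm diameter, 3 mm thick, fixed on the red-handled press's deck; origin under its centre, 50 mm above the table. It lies 178 mm from the spindle axis in exactly the direction of the notch that it marks, so 28 mm beyond the handle's centre when the lever is there. It may be on either side; a yellow disc marks the opposite notch.
- black_grip (a point): Centre of the black handle on the other press's lever, the same in shape, size and height as the red one, in its own middle notch. To be left where it is.

How it is judged (in metres and radians):
On the way:
1. the red-handled lever is lifted out of its notch (height (world z) of red_grip above 0.112 m), for 0.1 s.
At the end, for the whole second after the job is handed in: The red handle is down in the notch beside the green disc: its centre less than 107 mm above the table (seated: 102 mm) and within 45 mm horizontally of the green disc's centre (28 mm when centred in the notch) (height (world z) of red_grip below 0.107 m and horizontal distance between red_grip and green_disc below 0.045 m); the robot touches nothing.
It fails at once if the black-handled lever is moved by more than 15 mm (distance of black_grip from where it was at the start of the episode above 0.015 m).
It also fails if it takes over 32 s, if anything falls off the work surface, if the arm or the gripper's body presses on something with over 40 N, if the wrist force passes 120 N, or if a joint passes its speed limit or range.

### The arm

A 6-joint arm with a two-finger parallel gripper is mounted at the origin on the work surface. World frame = base frame: x ahead of the robot, y to its left, z up, the work surface at z = 0. Lengths are in mm, angles in rad, forces in N, time in s.
With the tool pointing down it reaches from about 325 to 875 mm from the base axis. Payload 4.4 kg.
Tool frame: the origin (TCP) lies on the centre line of the jaws, within the pads' length; the fingertips stand ahead of it and the grasp point (between the pads) lies 6 mm ahead of it (ctrl.tcp_to_tips is the z of the fingertips in the tool frame, in mm); z points along the fingers, y is the direction in which the jaws open and shut (so a half turn about z gives the same grasp; the last joint's range is limited). The gripper opens to 85 mm and grips with 20 to 120 N. Pads are 22 mm wide; open, the fingers measure 114 mm over their backs; the gripper's body (76 mm by 85 mm) begins 54 mm behind the grasp point. The pads swing forward as they close: fully open they stand 13 mm farther back than shut.
Start: joints at [-1.288, 0.207, 1.542, -0, 1.393, -0.15], TCP at [241.674, -521.748, 256.282] pointing down, gripper open.
Joint ranges: [-2.73, 2.73], [-0.86, 2.22], [0.23, 2.46], [-1.11, 4.25], [0.08, 2.63], [-2.82, 2.82]. Speed limits (rad/s): [2.79, 2.79, 3.14, 3.14, 3.14, 3.14].

### API

Orientations are given as a 3x3 rotation matrix whose columns are the frame's x, y, z axes.
In Python, from plant import ctrl, sensors, optics gives the robot as it stands. Calls block until the motion is done:
- ctrl.move_ptp(position, orientation): joint-space move of the TCP to a pose.
- ctrl.move_l(position, rot=None, vel=150, threshold=None): straight line of the TCP; rot=None keeps the orientation; vel is the mean speed in mm/s. With threshold (N) it stops when the force on the tool has changed by that much, and returns True; else False.
- ctrl.set_joints(angles): joint-space move.
- ctrl.gripper_to(opening, force=None): finger opening in mm; force is the grip in N (None keeps the last); returns when the fingers have stopped.
- ctrl.hold(seconds).
- ctrl.solve_ik(position, orientation): joint angles nearest the present ones, or None.
- sensors.read_state(): the state.
- optics.grab_frame(name): name is "scene" or "top" or "wrist"; returns (picture, depth): 480x640x3 uint8, red, green, blue; 480x640 float32, mm along the optical axis (not along the pixel's ray), 0 where there is no reading.
- optics.camera_params(name): a dict with "mtx" (3x3 intrinsics, pixels), "R" (3x3) and "t" (3): a world point X has camera coordinates R X + t; the wrist camera has in their place "T_tool_cam" (4x4, takes a point from camera to tool coordinates, whose origin is the TCP and whose axes are the flange's). Camera axes: x right, y down, z forward; pixel columns grow to the right and rows downward; lengths in mm; the calibration is good to about 2 mm. A picture is of the moment at which its call begins: read the wrist's pose just before it. camera_params takes no time and is no camera call.
A pose or a line that the arm cannot do raises ctrl.MotionError and nothing moves.
- ctrl.finish_job(): hands the job in, once; it reports no verdict.
The state is a dict: "t": time; "q": joint angles; "qvel": joint speeds; "tau": joint torques, N m; "eef_pos": TCP position; "eef_rot": TCP orientation; "force": force on the tool from outside, world axes, zero at the start; "wrist_torque": the same for the moment, N m; "grip_width": finger opening in mm.
Only numpy, scipy, OpenCV 4.12 (cv2) and the standard library are available. Lean on these libraries where they do the work, as an engineer would, in place of code of your own. Each camera call takes 0.05 s, during which the arm holds its last target.

## Working session

There is one attempt and no reset: what is moved stays moved. The work goes in short steps, each a Python script; the robot and the scene stay as the last script left them, time stands still between calls to the robot, and variables do not carry over. Pictures are saved under pics/ and viewed, and the job is handed in when it is done.

```bash
ls; mkdir -p pics; python3 - <<'E'
from plant import ctrl,sensors,optics
import cv2,numpy as np
np.set_printoptions(suppress=True,precision=3)
for n in ["scene","top"]:
    im,d=optics.grab_frame(n); cv2.imwrite(f"pics/{n}0.png",im[:,:,::-1]); np.savez(f"{n}0.npz",im=im,d=d)
    print(n,optics.camera_params(n))
print(sensors.read_state(),ctrl.tcp_to_tips)
E
```

```text
pics
scene {'mtx': array([[524.388,   0.   , 321.191],
       [  0.   , 524.388, 231.969],
       [  0.   ,   0.   ,   1.   ]]), 'R': array([[-0.01 ,  1.   ,  0.003],
       [ 0.694,  0.01 , -0.72 ],
       [-0.72 , -0.005, -0.694]]), 't': array([  14.492, -340.125, 1438.293])}
top {'mtx': array([[616.028,   0.   , 314.583],
       [  0.   , 616.028, 237.067],
       [  0.   ,   0.   ,   1.   ]]), 'R': array([[-0.018, -1.   , -0.008],
       [-0.989,  0.019, -0.149],
       [ 0.149,  0.005, -0.989]]), 't': array([   9.418,  601.034, 1180.386])}
{'t': 0.1, 'q': array([-1.288,  0.207,  1.543, -0.   ,  1.393, -0.151]), 'qvel': array([-0.   , -0.001, -0.003, -0.   , -0.001,  0.   ]), 'tau': array([ -0.001, -38.409, -29.255,  -0.   ,   0.005,  -0.   ]), 'eef_pos': array([ 241.472, -521.136,  255.227]), 'eef_rot': array([[ 0.907,  0.42 , -0.001],
       [ 0.42 , -0.907,  0.002],
       [ 0.   , -0.002, -1.   ]]), 'force': array([-0.333, -0.178,  0.304]), 'wrist_torque': array([0.027, 0.056, 0.003]), 'grip_width': 85.13902646545247} 25.0
```

View pics/scene0.png

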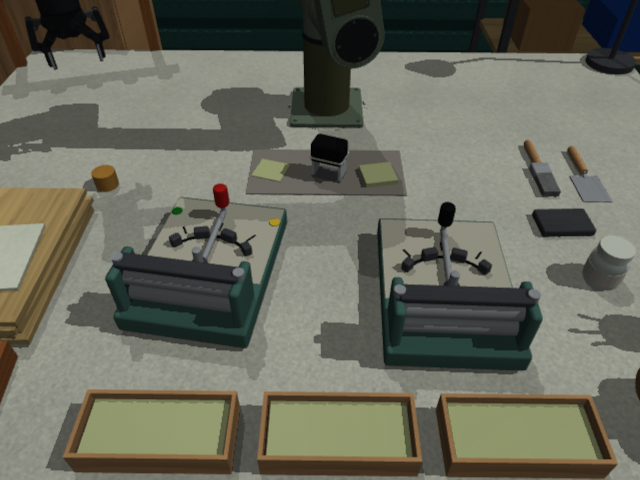

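View pics/top0.png

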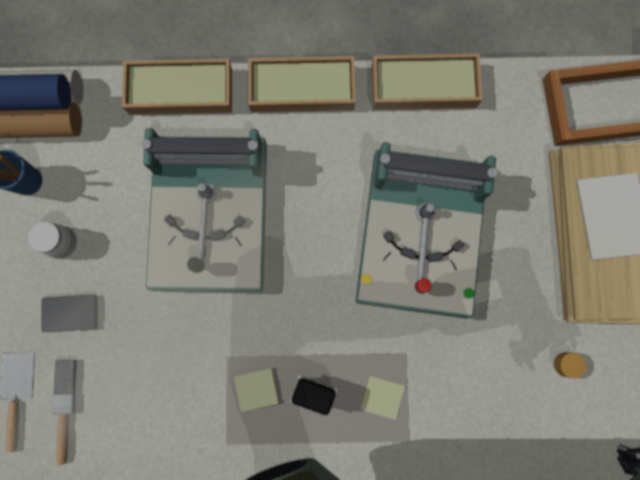

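The scene view has the red handle at about (221,196), the green disc at (177,211) and the yellow at (275,222). The top view has red at (424,285), green at (469,293) and yellow at (366,280). So green is on the robot's right (−y), and the black lever is well away on the left. Next I'll measure these points.

```bash
cat > h.py <<'E'
import cv2,numpy as np
np.set_printoptions(suppress=True,precision=3)
def ray(P,uv):
    d=np.linalg.inv(P["mtx"])@np.array([*uv,1.]); R=P["R"]; return -R.T@P["t"], R.T@d
def onplane(P,uv,z):
    c,d=ray(P,uv); return c+d*(z-c[2])/d[2]
def blob(im,col,roi=None):
    h=cv2.cvtColor(im,cv2.COLOR_RGB2HSV); H,S,V=[h[...,i].astype(int) for i in range(3)]
    m={"red":((H<8)|(H>172))&(S>170)&(V>60),"green":(H>45)&(H<75)&(S>150)&(V>50),"yellow":(H>20)&(H<32)&(S>150)&(V>110)}[col]
    n,l,s,c=cv2.connectedComponentsWithStats(m.astype(np.uint8))
    return [(s[i],c[i]) for i in np.argsort(-s[:,4]) if i>0 and s[i][4]>12][:3]
def tri(rs):
    A=np.zeros((3,3));b=np.zeros(3)
    for c,d in rs:
        d=d/np.linalg.norm(d);M=np.eye(3)-np.outer(d,d);A+=M;b+=M@c
    return np.linalg.solve(A,b)
E
python3 - <<'E'
from h import *
from plant import optics
rs=[]
for n in ["scene","top"]:
    z=np.load(n+"0.npz");P=optics.camera_params(n)
    for c in ["red","green","yellow"]:
        for s,ce in blob(z["im"],c): print(n,c,s,ce,onplane(P,ce,102 if c=="red" else 53))
    rs.append(ray(P,blob(z["im"],"red")[0][1]))
p=tri(rs);print("tri",p)
# top disc of handle at z=124: fit in the top picture
E
```

```text
scene red [213 184  16  23 214] [221.654 193.813] [ 492.419 -202.191  102.   ]
scene green [172 208  10   6  50] [176.5 210.5] [ 487.173 -299.975   53.   ]
scene yellow [269 219  11   7  60] [274.233 221.867] [ 517.946 -101.435   53.   ]
top red [417 279  14  12 117] [423.419 285.12 ] [ 497.7   -204.015  102.   ]
top green [465 290   9   7  45] [468.511 292.8  ] [ 484.513 -299.301   53.   ]
top yellow [362 275   9   8  56] [365.875 278.696] [ 515.694 -100.564   53.   ]
tri [ 497.278 -202.128  106.162]
```

The disc separation comes out at 201 mm, and it should be 2·178·sin 0.6 = 201.0. The handle predicted from the discs, about (498,−200), agrees with the seen one to about 2 mm. So I'll grasp and lift now.

```bash
cat >> h.py <<'E'
G=np.array([485.8,-299.6]);Y=np.array([516.8,-101.0])
t=(Y-G)/np.linalg.norm(Y-G);U=np.array([t[1],-t[0]])
S=(G+Y)/2+U*178*np.cos(.6)
yaw0=np.arctan2(U[1],U[0]); D=S-G; yawG=np.arctan2(D[1],D[0])
def hp(yaw,z): return np.array([*(S-150*np.array([np.cos(yaw),np.sin(yaw)])),z])
def rot(yaw):
    c,s=np.cos(yaw),np.sin(yaw); return np.array([[c,s,0],[s,-c,0],[0,0,-1.]])
E
python3 - <<'E'
from h import *
from plant import ctrl,sensors,optics
print(S,yaw0,yawG,hp(yaw0,0),hp(yawG,0))
ctrl.move_ptp(hp(yaw0,200),rot(yaw0))
ctrl.move_l(hp(yaw0,110),vel=80,threshold=10)
ctrl.gripper_to(20,force=50)
s=sensors.read_state();print(s["t"],s["eef_pos"],s["force"],s["grip_width"])
print(ctrl.move_l(hp(yaw0,141),vel=60))
s=sensors.read_state();print(s["t"],s["eef_pos"],s["force"],s["grip_width"])
im,d=optics.grab_frame("scene");cv2.imwrite("pics/s1.png",im[100:350,60:380,::-1].repeat(2,0).repeat(2,1))
E
```

```text
[ 646.452 -222.957] -0.15484313681317063 0.44513867551745545 [ 498.247 -199.823    0.   ] [ 511.069 -287.545    0.   ]
3.475 [ 498.265 -199.896  110.252] [-0.717  0.147  2.848] 26.884109079180632
False
4.1417 [ 498.284 -199.829  141.153] [ 1.714 -0.073 -1.301] 26.88593557415004
```

View pics/s1.png

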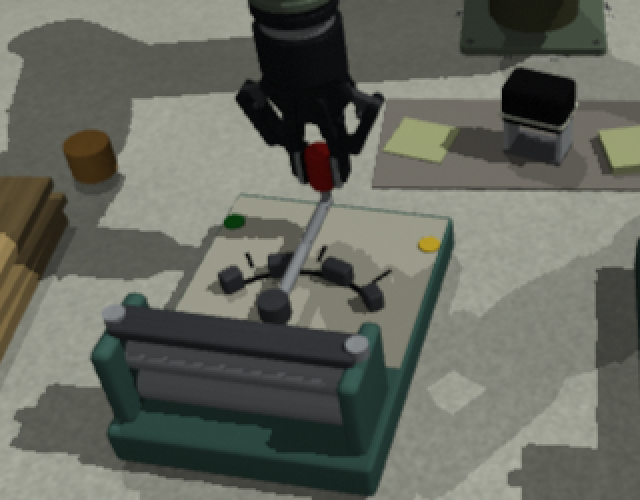

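The enlarged picture shows the red handle held between the jaws at (318,167). The arm is raised clear of the teeth, and the green disc is at (233,221). Next is the swing and lower.

```bash
python3 - <<'E'
from h import *
from plant import ctrl,sensors,optics
def p(m):
    s=sensors.read_state();print(m,round(s["t"],2),s["eef_pos"],s["force"],s["grip_width"])
for a in np.linspace(yaw0,yawG,7)[1:]:
    ctrl.move_l(hp(a,141),rot(a),vel=70)
p("swung")
r=ctrl.move_l(hp(yawG,110),vel=40,threshold=15);p(f"lowered {r}")
im,d=optics.grab_frame("scene");cv2.imwrite("pics/s2.png",im[100:350,60:380,::-1].repeat(2,0).repeat(2,1))
E
```

```text
swung 6.39 [ 510.801 -286.988  140.806] [ 0.511 -0.412 -1.32 ] 26.622598782352146
lowered False 7.32 [ 511.047 -287.729  110.287] [-1.332 -0.725  1.651] 26.794521298134665
```

View pics/s2.png

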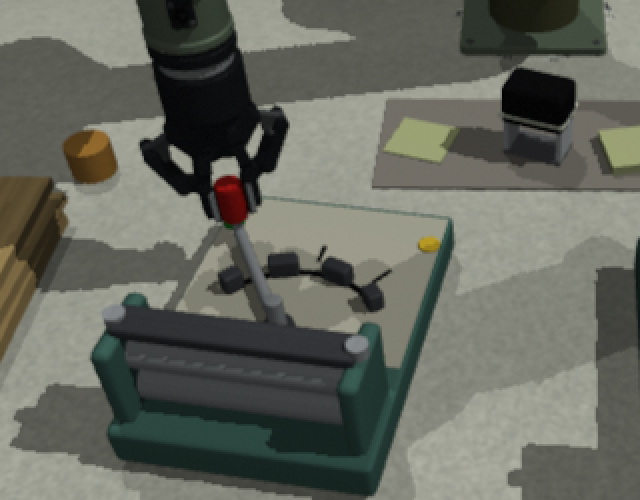

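The arm now lies between the two left-hand teeth, with the red handle at (231,200) over the green disc. It went down without extra force. I'll let go, back off and check.

```bash
python3 - <<'E'
from h import *
from plant import ctrl,sensors,optics
ctrl.gripper_to(85)
ctrl.move_l(hp(yawG,230),vel=120)
ctrl.move_ptp(np.array([330,-420,280.]),rot(yawG))
ctrl.hold(.3)
rs=[]
for n in ["scene","top"]:
    im,d=optics.grab_frame(n);P=optics.camera_params(n)
    cv2.imwrite(f"pics/{n}3.png",im[:,:,::-1])
    b=blob(im,"red");print(n,b[0],onplane(P,b[0][1],102));rs.append(ray(P,b[0][1]))
    for s,ce in blob(im,"green"): print("green",s,onplane(P,ce,53))
q=tri(rs);print("tri",q,"dist G",np.linalg.norm(q[:2]-G),"expected",hp(yawG,102))
s=sensors.read_state();print(s["t"],s["eef_pos"],s["force"],s["grip_width"])
E
python3 -c "
import cv2
a=cv2.imread('pics/scene3.png')[100:350,60:380];cv2.imwrite('pics/s3.png',a.repeat(2,0).repeat(2,1))"
```

```text
scene (array([167, 188,  17,  23, 231], dtype=int32), array([176.117, 198.139])) [ 506.553 -287.415  102.   ]
top (array([461, 272,  15,  12, 148], dtype=int32), array([468.182, 277.473])) [ 510.459 -288.397  102.   ]
green [465 289   9   8  48] [ 484.317 -299.795   53.   ]
tri [ 510.085 -286.873  105.097] dist G 27.41813930094045 expected [ 511.069 -287.545  102.   ]
10.4333 [ 330.581 -419.572  279.816] [-0.208 -0.816 -0.105] 84.69538257195265
```

View pics/s3.png

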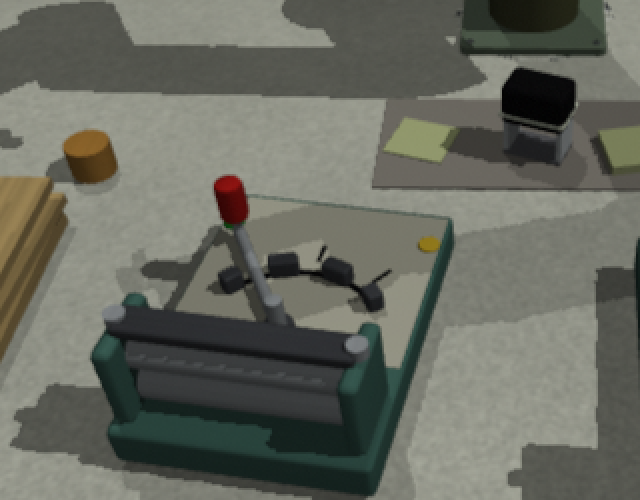

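View pics/top3.png

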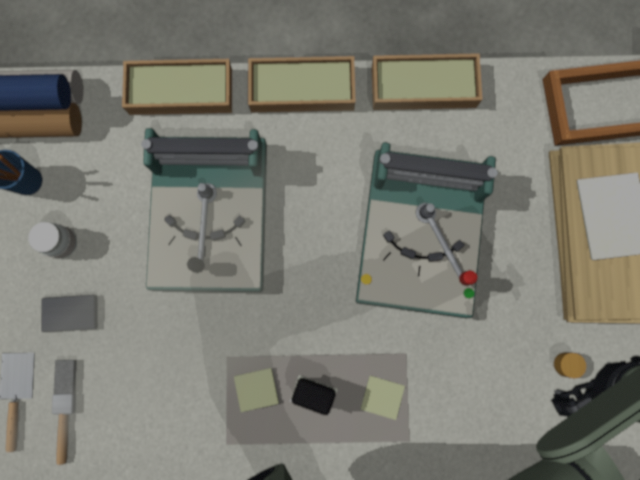

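In the top view the red handle is at (468,277), right beside the green disc at (469,293), with the lever lying in that notch. The black lever still shows at (196,265), as before. The triangulated handle height is 105.1 mm. The same measurement read 106.2 mm when the lever was seated at the start, so it is fully down. The robot is clear, so I'll hand in.

```bash
python3 -c "
from plant import ctrl
ctrl.finish_job()"
```

```text
the job is handed in; nothing more can be done
```

The red-handled lever is down in the notch beside the green disc, and the job is handed in; no verdict is reported. I gripped the handle, lifted it about 31 mm, swung it 0.6 rad to the green side (the robot's right), lowered it 31 mm, let go and moved the arm clear. It took about 10.5 s of the 32 s allowed.

Last checks:
- **Position:** the handle is 27.4 mm from the green disc (28 mm when centred, limit 45 mm).
- **Height:** two-view triangulation gave 105.1 mm, about 3 mm above the nominal 102 mm. The same method read 106.2 mm with the lever seated at the start, so I took this as camera bias. The tool also came down to its grasp height with under 3 N on it.
- **Black lever:** it looks unmoved in the top view. I checked this by eye only and did not measure it.
- **Camera agreement:** the scene and top views differ by about 4 mm on the handle's x position when projected to 102 mm, well within the margin to the disc.

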